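# Load the drying oven and clamp it shut

## Task

Get the bench drying oven ready to run: nest all the round crucibles upright in one stack in its open drawer, and put the square moulds, which will not nest, upright on the floor of the wooden tray. With the stack loaded, push the drawer fully home past its detent, after that slide the safety catch fully off, and only then swing the clamp handle round to the front as far as its stop. Leave the other model parts where they are.

Things in the scene. Friction and masses are not known exactly. Their poses are not given: they have to be found in the camera images.
- oven: grey bench drying oven, fixed, 290 wide (y), 240 deep, flat top 124 above the desk. Origin: on the desk, under the middle of its front face; the front looks to the oven's own -x (roughly at the robot), its body extends to +x, y is to the left as the robot sees it
- drawer (a joint): how far the drawer stands open, m: 0 fully home, grows as it slides out along the oven's -x. Rubs with about 1.5 N; from 0.016 to 0.008 a sprung ball detent must be overcome (about 8 N in all), then the drawer snaps home by itself
- drawer_front (a point): middle of the top edge of the outer face of the drawer's steel front panel, 104 above the desk; moves with the drawer, axes as the oven's. The panel is 12 thick, 226 wide, its lower edge 10 above the desk; a 100 wide grip strip, 29 to 41 above the desk, stands 12 proud of it. Home, this point lies at oven x = -0.012
- drawer_in (a point): centre of the drawer's inner floor, 18 above the desk; moves with the drawer, axes as the oven's. The inside is 195 long (x -100, the front panel, to +95) and 190 wide, side walls to 55 above the desk. Open to view is only the part between the panel and the oven's front face. The oven's mouth is clear to 112 above the desk: a stack of four passes
- catch_top (a point): middle of the top of the safety catch's thumb piece, an upright steel plate on the right of the oven's top, 14 (oven x) by 24 (oven y), 47 tall, top 179 above the desk; its foot plate is 8 thick on the oven's top. Moves with the catch
- catch (a joint): how far the safety catch is slid back, m: 0 on (its bolt blocks the clamp handle's tail), 0.03 fully off; it slides along the oven's -y (right) with about 2 N and stays where it is left
- handle_top (a point): middle of the top of the clamp handle's upright black grip, a round post 20 across, top 179 above the desk, standing on the end of a flat steel arm whose upper face is 144 above the desk (35 of the post is free above the arm). Moves with the handle on a 100 mm radius about clamp_pivot
- clamp_pivot (a point): the clamp handle's upright pivot, at the level of the oven's top (hub 32 across, 24 high)
- clamp (a joint): turn of the clamp handle, rad: 0 parked, arm pointing to the oven's +y (left); grows anticlockwise seen from above, towards the front, to its stop at 1.45, where the arm points to the front (oven -x). About 2 to 3 N at the grip; stays where it is left
- tray: plain wooden open tray, fixed, 220 (its x) by 140 (y), rim 28 high, walls and floor 4. Origin: centre of its underside
- crucible1: round, flared, empty fireclay cup, 42 high, 63 across the upright outer collar (its top 11 mm; grip it there), tapering to a 34 wide foot; solid base 14 thick, cavity 56 wide at the rim, 38 at its floor. In another one it nests freely, 14 higher, the collars then 2 apart. Origin: centre of the underside, z up. About 0.14 kg. May be absent
- crucible2: round, flared, empty fireclay cup, 42 high, 63 across the upright outer collar (its top 11 mm; grip it there), tapering to a 34 wide foot; solid base 14 thick, cavity 56 wide at the rim, 38 at its floor. In another one it nests freely, 14 higher, the collars then 2 apart. Origin: centre of the underside, z up. About 0.14 kg. May be absent
- crucible3: round, flared, empty fireclay cup, 42 high, 63 across the upright outer collar (its top 11 mm; grip it there), tapering to a 34 wide foot; solid base 14 thick, cavity 56 wide at the rim, 38 at its floor. In another one it nests freely, 14 higher, the collars then 2 apart. Origin: centre of the underside, z up. About 0.14 kg. May be absent
- crucible4: round, flared, empty fireclay cup, 42 high, 63 across the upright outer collar (its top 11 mm; grip it there), tapering to a 34 wide foot; solid base 14 thick, cavity 56 wide at the rim, 38 at its floor. In another one it nests freely, 14 higher, the collars then 2 apart. Origin: centre of the underside, z up. About 0.14 kg. May be absent
- mould1: fireclay ingot mould: a square, straight-sided open box, 58 x 58 and 42 high, walls 6, floor 6; it does not fit into a crucible. Origin: centre of the underside, x and y square to its sides, z up. 0.16 kg or so. May be absent
- mould2: fireclay ingot mould: a square, straight-sided open box, 58 x 58 and 42 high, walls 6, floor 6; it does not fit into a crucible. Origin: centre of the underside, x and y square to its sides, z up. 0.16 kg or so. May be absent
- dome: copper steam dome, 72 across the foot, 76 high; bystander. Origin: centre of the underside
- wheel: brass spoke wheel lying flat, 104 across, 15 high; bystander. Origin: centre of the underside
- lubricator: chrome lubricator, 45 x 34 foot, 63 high; bystander. Origin: centre of the underside

How it is judged:
On the way, in this order (a step that is already met when the one before it is completed fails the run):
1. all round crucibles stand nested in one upright stack in the open drawer (x of crucible1 in the frame of drawer_in between -0.085 and 0.085 m and y of crucible1 in the frame of drawer_in between -0.085 and 0.085 m and z of crucible1 in the frame of drawer_in between -0.006 and 0.054 m and angle between each of crucible1, crucible2, crucible3, crucible4's own z axis and vertical below 0.14 rad and x of crucible2 in the frame of drawer_in between -0.085 and 0.085 m and y of crucible2 in the frame of drawer_in between -0.085 and 0.085 m and z of crucible2 in the frame of drawer_in between -0.006 and 0.054 m and x of crucible3 in the frame of drawer_in between -0.085 and 0.085 m and y of crucible3 in the frame of drawer_in between -0.085 and 0.085 m and z of crucible3 in the frame of drawer_in between -0.006 and 0.054 m and x of crucible4 in the frame of drawer_in between -0.085 and 0.085 m and y of crucible4 in the frame of drawer_in between -0.085 and 0.085 m and z of crucible4 in the frame of drawer_in between -0.006 and 0.054 m and horizontal distance between crucible1 and crucible2 below 0.01 m and horizontal distance between each of crucible1, crucible2 and crucible3 below 0.01 m and horizontal distance between each of crucible1, crucible2, crucible3 and crucible4 below 0.01 m and value of joint drawer above 0.06 m), for 0.2 s.
2. the drawer is pushed fully home with the stack in it (value of joint drawer below 0.004 m and x of crucible1 in the frame of drawer_in between -0.085 and 0.085 m and y of crucible1 in the frame of drawer_in between -0.085 and 0.085 m and z of crucible1 in the frame of drawer_in between -0.006 and 0.054 m and angle between each of crucible1, crucible2, crucible3, crucible4's own z axis and vertical below 0.14 rad and x of crucible2 in the frame of drawer_in between -0.085 and 0.085 m and y of crucible2 in the frame of drawer_in between -0.085 and 0.085 m and z of crucible2 in the frame of drawer_in between -0.006 and 0.054 m and x of crucible3 in the frame of drawer_in between -0.085 and 0.085 m and y of crucible3 in the frame of drawer_in between -0.085 and 0.085 m and z of crucible3 in the frame of drawer_in between -0.006 and 0.054 m and x of crucible4 in the frame of drawer_in between -0.085 and 0.085 m and y of crucible4 in the frame of drawer_in between -0.085 and 0.085 m and z of crucible4 in the frame of drawer_in between -0.006 and 0.054 m and horizontal distance between crucible1 and crucible2 below 0.01 m and horizontal distance between each of crucible1, crucible2 and crucible3 below 0.01 m and horizontal distance between each of crucible1, crucible2, crucible3 and crucible4 below 0.01 m), for 0.2 s.
3. the safety catch is slid fully off, the drawer being home (value of joint catch above 0.024 m and value of joint drawer below 0.004 m), for 0.2 s.
4. the clamp handle is swung round to its stop, catch off and drawer home (all of step 3 and value of joint clamp above 1.3 rad), for 0.2 s.
At the end, for the whole second after the job is handed in: drawer within 4 mm of fully home; catch slid off more than 24 of 30 mm; clamp handle turned more than 1.30 of 1.45 rad; all crucibles inside the drawer, upright within 8 degrees and within 10 mm of one common axis; all moulds inside the tray, on its floor, upright within 8 degrees; all at rest (all of step 4 and x of crucible1 in the frame of drawer_in between -0.085 and 0.085 m and y of crucible1 in the frame of drawer_in between -0.085 and 0.085 m and z of crucible1 in the frame of drawer_in between -0.006 and 0.054 m and angle between each of crucible1, crucible2, crucible3, crucible4, mould1, mould2's own z axis and vertical below 0.14 rad and x of crucible2 in the frame of drawer_in between -0.085 and 0.085 m and y of crucible2 in the frame of drawer_in between -0.085 and 0.085 m and z of crucible2 in the frame of drawer_in between -0.006 and 0.054 m and x of crucible3 in the frame of drawer_in between -0.085 and 0.085 m and y of crucible3 in the frame of drawer_in between -0.085 and 0.085 m and z of crucible3 in the frame of drawer_in between -0.006 and 0.054 m and x of crucible4 in the frame of drawer_in between -0.085 and 0.085 m and y of crucible4 in the frame of drawer_in between -0.085 and 0.085 m and z of crucible4 in the frame of drawer_in between -0.006 and 0.054 m and horizontal distance between crucible1 and crucible2 below 0.01 m and horizontal distance between each of crucible1, crucible2 and crucible3 below 0.01 m and horizontal distance between each of crucible1, crucible2, crucible3 and crucible4 below 0.01 m and x of mould1 in the frame of tray between -0.085 and 0.085 m and y of mould1 in the frame of tray between -0.045 and 0.045 m and z of mould1 in the frame of tray between -0.003 and 0.012 m and x of mould2 in the frame of tray between -0.085 and 0.085 m and y of mould2 in the frame of tray between -0.045 and 0.045 m and z of mould2 in the frame of tray between -0.003 and 0.012 m and linear speed of each of crucible1, crucible2, crucible3, crucible4, mould1, mould2 below 0.02 m/s); the robot touches nothing.
It fails at once if the clamp handle is forced while the catch is on (value of joint clamp above 0.25 rad and value of joint catch below 0.012 m).
It fails at once if the dome is moved by more than 30 mm (distance of dome from where it was at the start of the episode above 0.03 m).
It fails at once if the wheel is moved by more than 30 mm (distance of wheel from where it was at the start of the episode above 0.03 m).
It fails at once if the lubricator is moved by more than 30 mm (distance of lubricator from where it was at the start of the episode above 0.03 m).
Of crucible1, crucible2, crucible3, crucible4 only 3 to 4 are there at a start; the rules pass over those that are not, and their reading is None.
Of mould1, mould2 only 1 to 2 are there at a start; the rules pass over those that are not, and their reading is None.
At some moment in a run one of crucible1, crucible2, crucible3, crucible4, mould1, mould2 may be knocked a few centimetres aside while the robot is not near it.
It also fails if it takes over 210 s, if anything falls off the work surface, if the arm or the gripper's body presses on something with over 40 N, if the wrist force passes 120 N, or if a joint passes its speed limit or range.

## Robot

A 6-joint arm with a two-finger parallel gripper is mounted at the origin on the work surface. World frame = base frame: x ahead of the robot, y to its left, z up, the work surface at z = 0. Lengths are in m, angles in rad, forces in N, time in s.
With the tool pointing down it reaches from about 0.35 to 0.775 m from the base axis. Payload 7.3 kg.
Tool frame: the origin (TCP) lies at the very end of the fingers, on their centre line; the grasp point (between the pads) lies 19 mm behind it; z points along the fingers, y is the line along which they close (so a half turn about z gives the same grasp; the last joint's range is limited). The gripper opens to 92 mm and grips with 3 to 60 N. Pads are 19 mm wide; open, the fingers measure 130 mm over their backs; the gripper's body (75 mm by 190 mm) begins 47 mm behind the grasp point.
Start: joints at [1.179, 0.342, 1.524, -0, 1.275, -0.146], TCP at [0.128, 0.509, 0.227] pointing down, gripper open.
Joint ranges: [-2.53, 2.53], [-0.77, 2.02], [0.04, 2.7], [-1, 4.14], [0.28, 2.66], [-3.11, 3.11]. Speed limits (rad/s): [2.57, 2.57, 3.14, 3.14, 3.14, 3.14].

## Interface

Orientations are given as a unit quaternion [w, x, y, z].
In Python, from plant import arm, imaging, job gives the robot as it stands (arm), with the cameras (imaging) and the job (job). Calls block until the motion is done:
- arm.goto(position, orientation): joint-space move of the TCP to a pose.
- arm.movel(position, rate=0.15, attitude=None): straight line of the TCP; attitude=None keeps the orientation; rate is the mean speed in m/s.
- arm.set_joints(angles): joint-space move.
- arm.release() and arm.grasp(): open the fingers fully, or close them until they stop; the grip force is fixed at half the most.
- arm.hold(seconds).
- arm.inverse_kinematics(position, orientation): joint angles nearest the present ones, or None.
- imaging.snapshot(name): name is "scene" or "side" or "wrist"; returns a dict with "image" (384x512x3 uint8, blue, green, red), "intrinsics" (3x3 intrinsics, pixels), "rvec" (rotation vector, rad) and "tvec" (3), from world to camera coordinates, as OpenCV has them; the wrist camera has in their place "tool_from_camera" (4x4, takes a point from camera to tool coordinates, whose origin is the TCP and whose axes are the flange's). Camera axes: x right, y down, z forward; pixel columns grow to the right and rows downward; lengths in m; the calibration is good to about 2 mm. A picture is of the moment at which its call begins: read the wrist's pose just before it. There is no depth.
A pose or a line that the arm cannot do raises arm.PlanningError and nothing moves.
- job.finish_job(): hands the job in; it is judged then, once.
Readings, each from a call of its own:
- arm.current_t(): time.
- arm.current_joint_pos(): joint angles.
- arm.current_qvel(): joint speeds.
- arm.current_effort(): joint torques, N m.
- arm.current_position(): TCP position.
- arm.current_eef_rot(): TCP orientation.
- arm.current_ft_force(): force on the tool from outside, world axes, zero at the start.
- arm.current_torque(): the same for the moment, N m.
- arm.current_gripper_width(): finger opening in m.
- arm.current_grip_force(): force on a finger pad.
Only numpy, scipy, OpenCV 4.12 (cv2) and the standard library are available. Lean on these libraries where they do the work, as an engineer would, in place of code of your own. Each camera call takes 0.05 s, during which the arm holds its last target. There are 200 camera calls.

## Working session

There is one attempt and no reset: what is moved stays moved. The work goes in short steps, each a Python script; the robot and the scene stay as the last script left them, time stands still between calls to the robot, and variables do not carry over. Pictures are saved under pics/ and viewed, at most 14 in all, crops included, and the job is handed in when it is done.

```bash
mkdir -p pics; ls; python3 - <<'E'
from plant import arm, imaging, job
import cv2,numpy as np
np.set_printoptions(precision=4,suppress=True)
for n in("scene","side"):
    s=imaging.snapshot(n); cv2.imwrite(f"pics/{n}0.png",cv2.resize(s["image"],(800,600),interpolation=cv2.INTER_CUBIC))
    print(n,s["intrinsics"],s["rvec"],s["tvec"])
s=imaging.snapshot("wrist");print(s["intrinsics"],s["tool_from_camera"],arm.current_eef_rot(),arm.current_t())
E
```

```text
pics
plant.py
scene [[426.4102   0.     256.1782]
 [  0.     426.4102 189.3965]
 [  0.       0.       1.    ]] [ 2.3628  0.6547 -0.2576] [-0.4855 -0.1177  1.4266]
side [[397.8463   0.     248.9468]
 [  0.     397.8463 193.2499]
 [  0.       0.       1.    ]] [ 2.1211 -0.7352  0.3446] [-0.4304  0.3234  1.2036]
[[277.7216   0.     259.1674]
 [  0.     277.7216 190.2084]
 [  0.       0.       1.    ]] [[-0.0007 -0.9683 -0.25    0.0679]
 [ 1.     -0.0008  0.0003 -0.0005]
 [-0.0005 -0.25    0.9683 -0.157 ]
 [ 0.      0.      0.      1.    ]] [-0.0001  0.1226  0.9925 -0.0005] 0.15
```

View pics/scene0.png

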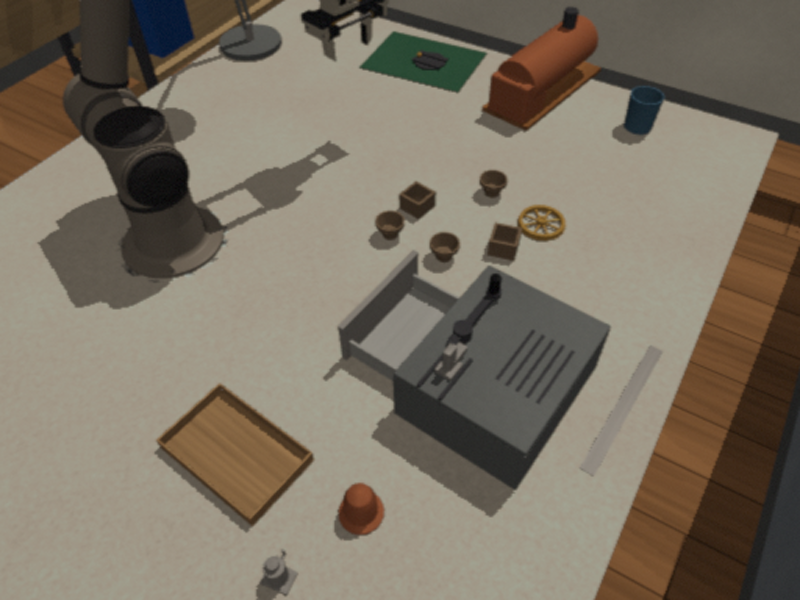

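View pics/side0.png

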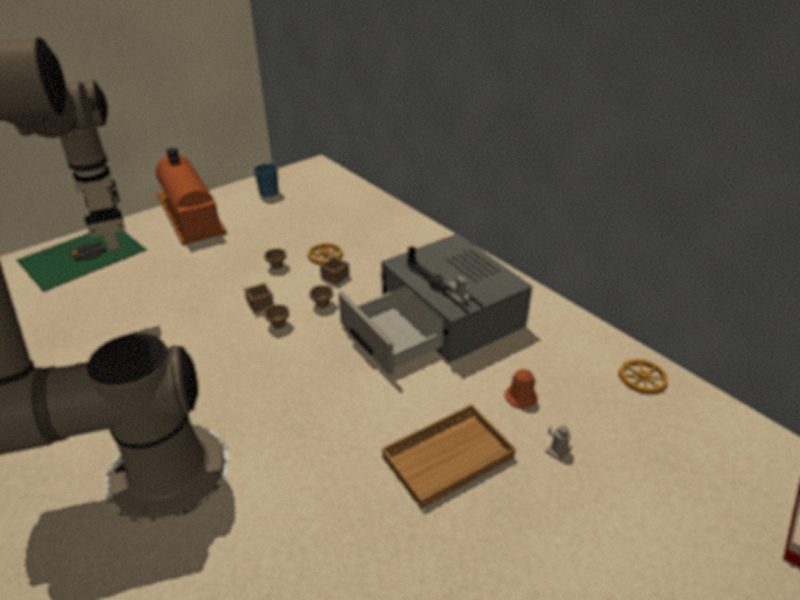

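```bash
cat > h.py <<'E'
from plant import arm, imaging, job
import cv2,numpy as np
from scipy.spatial.transform import Rotation as R
np.set_printoptions(precision=4,suppress=True)
def quat(yaw):  # tool pointing down, finger-closing line (tool y) at angle yaw+90deg mod 180
    q=(R.from_euler('z',yaw)*R.from_quat([1,0,0,0])).as_quat(); return [q[3],q[0],q[1],q[2]]
def wristcam(s,p,q):
    T=np.eye(4);T[:3,:3]=R.from_quat([q[1],q[2],q[3],q[0]]).as_matrix();T[:3,3]=p
    return T@np.array(s["tool_from_camera"])
def cam(s):
    r=cv2.Rodrigues(np.array(s["rvec"],float))[0];T=np.eye(4);T[:3,:3]=r.T;T[:3,3]=-r.T@np.array(s["tvec"]).ravel();return T
def ray(K,T,uv,z,sc=1.5625):
    u=(np.array(uv,float)+.5)/sc-.5
    d=T[:3,:3]@np.array([(u[0]-K[0,2])/K[0,0],(u[1]-K[1,2])/K[1,1],1])
    return T[:3,3]+d*(z-T[2,3])/d[2]
E
python3 - <<'E'
from h import *
S={n:imaging.snapshot(n) for n in("scene","side")}
pts=dict(cA=(.042,(390,223),(277,313)),cB=(.042,(445,243),(321,293)),cC=(.042,(493,180),(276,257)),
m1=(.042,(417,192),(259,293)),m2=(.042,(505,236),(335,268)),wheel=(.01,(541,222),(325,253)),
fl=(.124,(493,268),(384,265)),bl=(.124,(609,328),(455,236)),fr=(.124,(396,377),(457,320)),
handle=(.179,(495,277),(411,249)),pivot=(.148,(462,328),(463,282)),
dl=(.104,(415,256),(340,294)),dr=(.104,(342,328),(389,360)),
t1=(.028,(220,387),(474,408)),t2=(.028,(311,457),(515,452)),t3=(.028,(250,520),(426,502)),t4=(.028,(159,440),(384,456)))
for k,(z,a,b) in pts.items():
    print(k,*[ray(S[n]["intrinsics"],cam(S[n]),u,z)[:2] for n,u in(("scene",a),("side",b))])
E
```

```text
cA [0.3935 0.2458] [0.3884 0.245 ]
cB [0.521  0.2524] [0.5171 0.2466]
cC [0.5177 0.4798] [0.5113 0.4664]
m1 [0.3925 0.3594] [0.3937 0.3463]
m2 [0.617  0.3325] [0.6081 0.3183]
wheel [0.654  0.4423] [0.6533 0.4411]
fl [0.6624 0.1669] [0.6464 0.1489]
bl [0.8875 0.1423] [0.8748 0.1395]
fr [ 0.6345 -0.121 ] [ 0.6397 -0.1223]
handle [0.6924 0.1015] [0.6894 0.097 ]
pivot [0.6856 0.0009] [ 0.7238 -0.0498]
dl [0.5171 0.1381] [0.5084 0.1409]
dr [ 0.496  -0.0721] [ 0.4581 -0.1135]
t1 [ 0.3489 -0.2409] [ 0.5554 -0.2721]
t2 [ 0.5626 -0.2669] [ 0.5374 -0.4029]
t3 [ 0.5451 -0.3974] [ 0.3319 -0.3816]
t4 [ 0.3313 -0.37  ] [ 0.3353 -0.2544]
```

```bash
cat >> h.py <<'E'
import json,os
def wshot(name):
    arm.hold(0.3)
    p,q=np.array(arm.current_position()),np.array(arm.current_eef_rot())
    s=imaging.snapshot("wrist");cv2.imwrite(f"pics/{name}.png",cv2.resize(s["image"],(800,600),interpolation=cv2.INTER_CUBIC))
    np.savez(f"pics/{name}.npz",K=s["intrinsics"],T=wristcam(s,p,q))
def wray(name,uv,z):
    d=np.load(f"pics/{name}.npz");return ray(d["K"],d["T"],uv,z)
E
python3 - <<'E'
from h import *
def tryz(p,y):
    for z in(.36,.33,.3,.27):
        if arm.inverse_kinematics([*p,z],quat(y)) is not None: 
            arm.goto([*p,z],quat(y));print(p,z);return
    print("fail",p)
tryz((.48,.33),np.pi+.3); wshot("w1")
tryz((.58,.02),np.pi); wshot("w2")
print(arm.current_joint_pos(),arm.current_t())
E
```

```text
(0.48, 0.33) 0.36
(0.58, 0.02) 0.36
[-0.0963  0.3912  1.091   0.      1.6593 -1.6683] 3.725
```

View pics/w1.png

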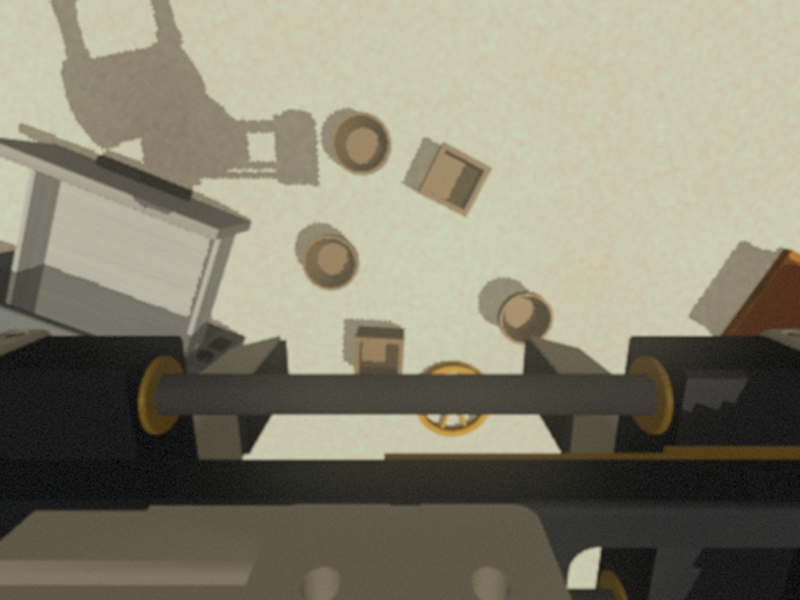

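View pics/w2.png

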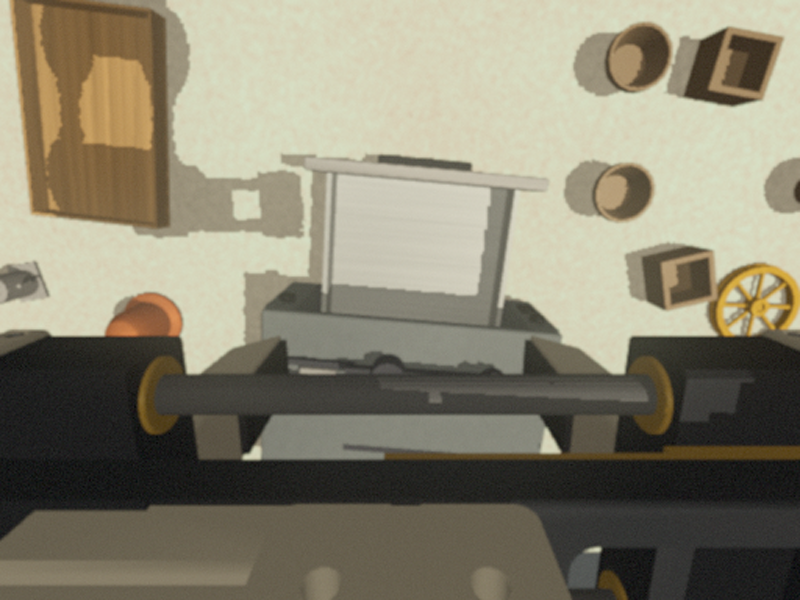

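```bash
python3 - <<'E'
from h import *
for n,pts in dict(w1=dict(A=(361,142),B=(331,261),C=(525,316)),w2=dict(A=(639,57),B=(624,191))).items():
    for k,u in pts.items(): print(n,k,wray(n,u,.042)[:2], "top edge z.042")
for u,z in (((308,159),.104),((548,180),.104),((328,172),.055),((505,188),.055),((320,312),.055),((495,325),.055),((265,310),.124),((562,335),.124)): print(u,z,wray("w2",u,z)[:2])
for u in ((12,0),(165,10),(168,226),(32,212)): print("tray",wray("w2",u,.028)[:2])
for u in ((142,298),(18,285)): print("dome/lub",wray("w2",u,.04)[:2])
a=cv2.resize(cv2.imread("pics/w1.png")[120:400,280:580],None,fx=2,fy=2,interpolation=cv2.INTER_CUBIC)
cv2.imwrite("pics/c1.png",a)
E
```

```text
w1 A [0.3865 0.254 ] top edge z.042
w1 B [0.5161 0.2561] top edge z.042
w1 C [0.5121 0.4842] top edge z.042
w2 A [0.3888 0.252 ] top edge z.042
w2 B [0.5175 0.2535] top edge z.042
(308, 159) 0.104 [ 0.4888 -0.0675]
(548, 180) 0.104 [0.507 0.152]
(328, 172) 0.055 [ 0.4987 -0.0582]
(505, 188) 0.055 [0.5145 0.1238]
(320, 312) 0.055 [ 0.648  -0.0736]
(495, 325) 0.055 [0.663  0.1213]
(265, 310) 0.124 [ 0.6257 -0.1113]
(562, 335) 0.124 [0.6505 0.1709]
tray [ 0.3348 -0.368 ]
tray [ 0.3434 -0.218 ]
tray [ 0.556  -0.2439]
tray [ 0.5408 -0.3924]
dome/lub [ 0.636 -0.278]
dome/lub [ 0.6209 -0.4153]
```

View pics/c1.png

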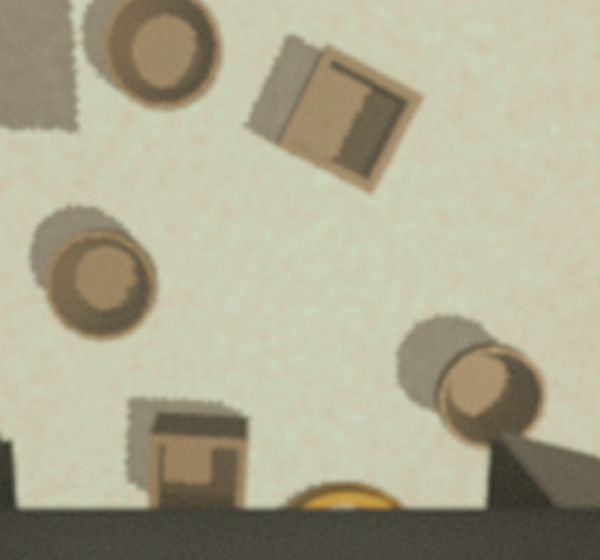

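```bash
cat >> h.py <<'E'
def locate(xy,kind,name,yaws=(np.pi,0.,np.pi/2,-np.pi/2),h=.27):
    """hover so the camera is plumb above xy, segment the brown part, return centre (rim height), size, angle"""
    for y in yaws:
        c,s=np.cos(y),np.sin(y); p=[xy[0]-.068*c,xy[1]-.068*s,h]
        if arm.inverse_kinematics(p,quat(y)) is not None: arm.goto(p,quat(y));break
    else: raise RuntimeError("no hover")
    wshot(name)
    img=cv2.imread(f"pics/{name}.png");d=np.load(f"pics/{name}.npz")
    hsv=cv2.cvtColor(img,cv2.COLOR_BGR2HSV);m=((hsv[...,1]>85)&(hsv[...,0]<25)).astype(np.uint8)*255
    m[335:]=0;m=cv2.morphologyEx(m,cv2.MORPH_OPEN,np.ones((5,5)))
    m=cv2.morphologyEx(m,cv2.MORPH_CLOSE,np.ones((9,9)))
    cs=[c for c in cv2.findContours(m,cv2.RETR_EXTERNAL,cv2.CHAIN_APPROX_NONE)[0] if cv2.contourArea(c)>1500]
    out=[]
    for c in cs:
        P=np.array([ray(d["K"],d["T"],u,.042)[:2] for u in cv2.convexHull(c)[:,0]],np.float32)*1000
        r=cv2.minAreaRect(P);x,rad=cv2.minEnclosingCircle(P)
        ctr=np.array(x if kind=="c" else r[0])/1000
        out.append((np.linalg.norm(ctr-xy),ctr,r[1],rad,np.radians(r[2]),cv2.contourArea(P)))
    out.sort(key=lambda o:o[0])
    for o in out[:3]: print(name,*o)
    return out[0]
E
python3 - <<'E'
from h import *
print("m1",[wray("w1",u,.042)[:2] for u in((444.5,143),(491,168.5),(466,215.5),(419,190.5))])
print("m2",wray("w2",(688,279),.042),"C",wray("w1",(526,318.5),.042))
locate(np.array([.387,.253]),"c","a1");print(arm.current_t())
locate(np.array([.388,.350]),"m","a2");print(arm.current_t())
E
```

```text
m1 [array([0.3619, 0.3369]), array([0.3715, 0.3916]), array([0.4251, 0.3825]), array([0.4152, 0.3261])]
m2 [0.6131 0.3373 0.042 ] C [0.5146 0.4863 0.042 ]
a1 0.0073436390097485526 [0.3891 0.246 ] (39.60184097290039, 43.36559295654297) 24.205785751342773 0.032129790195045034 1430.6082056709565
5.1583
a2 0.009905013612327351 [0.3935 0.3582] (54.73641586303711, 54.285377502441406) 37.353912353515625 1.4214240154681508 2560.211525107734
a2 0.15032258456242856 [0.5051 0.2558] (59.39773941040039, 35.81548309326172) 30.184999465942383 1.5684614003091697 1714.569871203974
5.9833
```

View pics/a2.png

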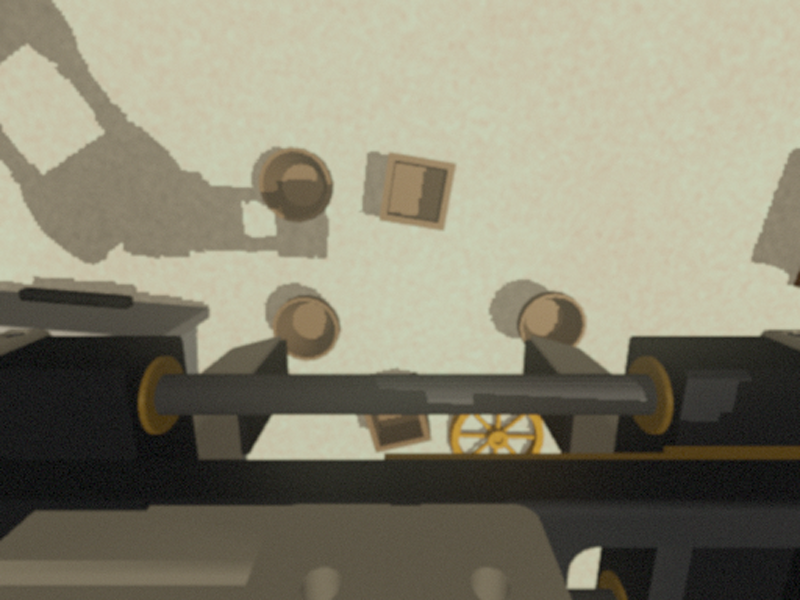

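```bash
cat >> h.py <<'E'
def circ(name,xy):
    g=cv2.GaussianBlur(cv2.cvtColor(cv2.imread(f"pics/{name}.png"),cv2.COLOR_BGR2GRAY),(0,0),1.5)[:335]
    c=cv2.HoughCircles(g,cv2.HOUGH_GRADIENT,1,20,param1=60,param2=18,minRadius=32,maxRadius=40)
    if c is None: return None
    W=[(np.linalg.norm(wray(name,u[:2],.042)[:2]-xy),wray(name,u[:2],.042)[:2],u) for u in c[0]]
    return min(W,key=lambda w:w[0])
E
python3 - <<'E'
from h import *
A=np.array([.387,.253]);B=np.array([.516,.256])
print(circ("a1",A),circ("a2",A),wray("a2",(296,185),.042)[:2]); print(circ("a2",B),circ("a2",np.array([.514,.485])),wray("a2",(307,327),.042)[:2],wray("a2",(553,323),.042)[:2])
E
```

```text
(np.float64(0.001362465797765611), array([0.3869, 0.2544]), array([407.5, 184.5,  32.6], dtype=float32)) (np.float64(0.002984797801792719), array([0.3882, 0.2557]), array([296.5, 185.5,  36.1], dtype=float32)) [0.3878 0.2553]
(np.float64(0.12775571734222815), array([0.3882, 0.2557]), array([296.5, 185.5,  36.1], dtype=float32)) (np.float64(0.0006782571557133774), array([0.5142, 0.4844]), array([550.5, 324.5,  34.2], dtype=float32)) [0.5161 0.2572] [0.5128 0.4866]
```

```bash
cat >> h.py <<'E'
def wrap(y): return (y+np.pi)%(2*np.pi)-np.pi
def goz(p,y):
    """goto with whichever half turn of yaw the IK likes best"""
    j=np.array(arm.current_joint_pos());best=None
    for k in(0,np.pi):
        s=arm.inverse_kinematics(list(p),quat(y+k))
        if s is not None:
            c=np.abs(np.array(s)-j).max()
            if best is None or c<best[0]: best=(c,y+k)
    arm.goto(list(p),quat(best[1]));return best[1]
def pick(xy,y,tz,name):
    arm.release();goz([*xy,.14],y);arm.movel([*xy,tz],rate=.12);arm.grasp()
    print(name,"width",arm.current_gripper_width(),"F",arm.current_grip_force())
    arm.movel([*xy,.22],rate=.2)
    print(" lifted width",arm.current_gripper_width(),"t",arm.current_t())
def place(xy,y,tz,up=.2):
    goz([*xy,up],y);arm.movel([*xy,tz+.025],rate=.2);arm.movel([*xy,tz],rate=.04)
    print(" down",arm.current_position(),arm.current_ft_force());arm.release();arm.hold(.2);arm.movel([*xy,up],rate=.2)
OY=-.086; STK=np.array([.570,.036])
E
python3 - <<'E'
from h import *
pick(np.array([.3875,.255]),np.pi/2,.029,"A")
place(STK,np.pi+OY,.018+.029+.002)
b=np.array([.516,.2565]);locate(b,"c","b1");print(circ("b1",b),arm.current_t())
E
```

```text
A width 0.06241862846895516 F 30.000699958764017
 lifted width 0.06263840826438823 t 10.2917
 down [0.5701 0.036  0.049 ] [-0.2584  0.7296 -1.7265]
b1 0.011111292518140274 [0.5212 0.2467] (37.48686218261719, 43.576698303222656) 23.264436721801758 0.2341953069815578 1317.4982337742113
b1 0.12842452630570073 [0.6149 0.3385] (56.90754318237305, 56.86750411987305) 37.94007110595703 0.24699965234460428 2982.9279629876837
b1 0.1557144748035732 [0.3971 0.357 ] (59.44230270385742, 52.42267990112305) 37.89019012451172 1.4347671183197201 2778.573345785495
(np.float64(0.0026840933542413552), array([0.5186, 0.2558]), array([404.5, 188.5,  32.7], dtype=float32)) 17.5167
```

```bash
python3 - <<'E'
from h import *
pick(np.array([.5175,.256]),np.pi/2,.029,"B")
y=goz([.50,.04,.27],np.pi+OY); wshot("s1")
print(arm.current_gripper_width(),circ("s1",STK))
E
```

```text
B width 0.06258793392956374 F 30.00050393398851
 lifted width 0.06274645739769674 t 21.8833
0.06270921023231527 None
```

View pics/s1.png

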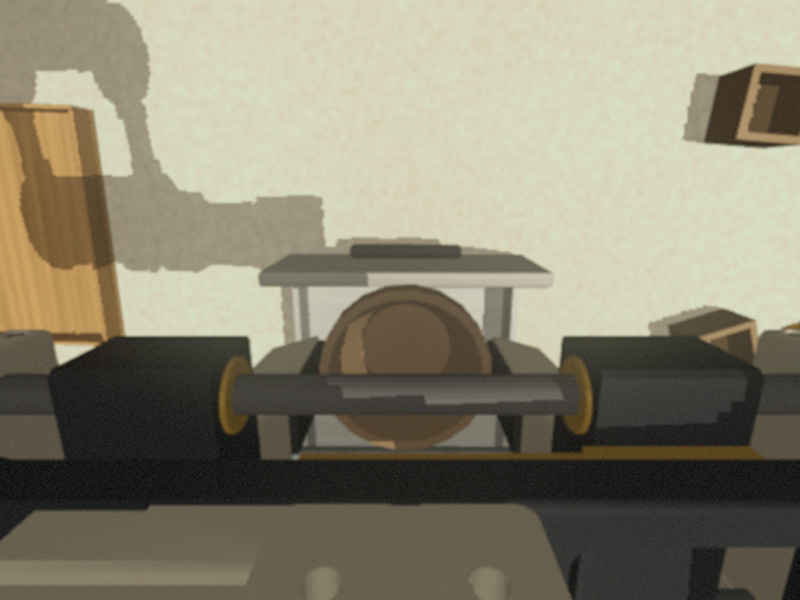

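```bash
python3 - <<'E'
from h import *
place(STK,np.pi+OY,.018+.014+.029+.003)
y=np.pi+OY; arm.goto([.63,.03,.27],quat(y)); wshot("s2"); print(circ("s2",STK))
c=np.array([.5135,.485]);locate(c,"c","c2");print(circ("c2",c),arm.current_t())
E
```

```text
down [0.5701 0.036  0.064 ] [ 0.2484  0.6293 -1.5726]
(np.float64(0.0013834479247721698), array([0.5686, 0.0363]), array([406.5, 194.5,  35. ], dtype=float32))
c2 0.008354222037742727 [0.5151 0.4768] (42.33230972290039, 48.3103141784668) 25.114389419555664 1.5690084135970719 1584.9676332543604
c2 0.13096049953743716 [0.64   0.4512] (93.61016082763672, 55.435367584228516) 47.368385314941406 1.5688231907432568 4236.403277009726
c2 0.1707310009925218 [0.6121 0.3456] (58.25548553466797, 67.63550567626953) 42.85300064086914 0.24701431637535654 3810.3259445801377
(np.float64(0.004131385589136675), array([0.5149, 0.4889]), array([410.5, 186.5,  33.7], dtype=float32)) 29.9
```

View pics/s2.png

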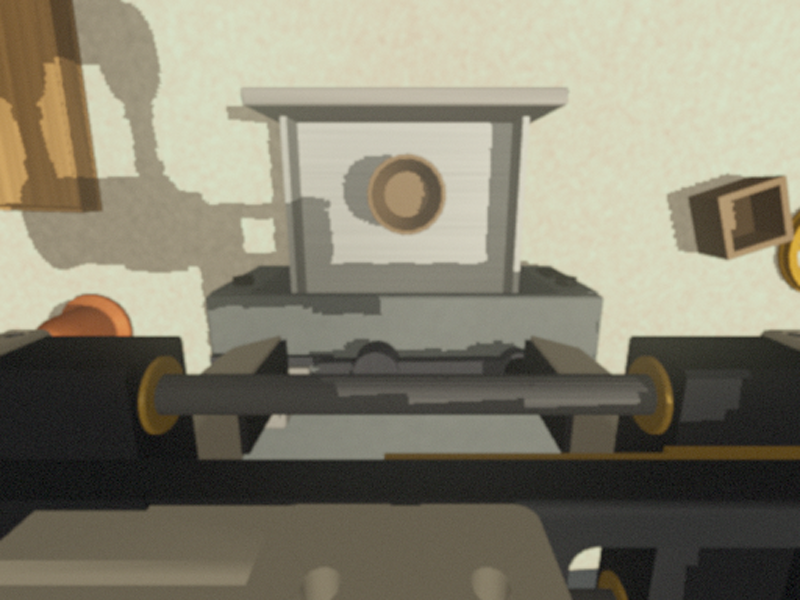

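```bash
python3 - <<'E'
from h import *
pick(np.array([.5145,.487]),np.pi/2,.029,"C")
place(STK,np.pi+OY,.018+.028+.029+.003)
y=np.pi+OY; arm.goto([.63,.03,.27],quat(y)); wshot("s3"); print(circ("s3",STK),arm.current_t())
arm.goto([.55,-.31,.36],quat(np.pi)); wshot("tr")
m=np.array([.3935,.3585]);o=locate(m,"m","m1")
print(arm.current_t())
a,b=cv2.imread("pics/s3.png")[60:330,200:600],cv2.imread("pics/tr.png")[:335]
cv2.imwrite("pics/cmb.png",cv2.resize(np.vstack([b,np.pad(a,((0,0),(0,400),(0,0)))])[:600],(800,600)))
E
```

```text
C width 0.06275040859056488 F 30.000178534537554
 lifted width 0.06276646425774607 t 34.2417
 down [0.5701 0.036  0.078 ] [-1.0877 -0.717  -1.2554]
(np.float64(0.0011730072198826292), array([0.5696, 0.0371]), array([407.5, 195.5,  37.1], dtype=float32)) 39.7667
m1 0.0002021818455903028 [0.3936 0.3586] (55.14643096923828, 54.30035400390625) 37.63032531738281 1.407691425307157 2919.571123378817
44.2333
```

View pics/cmb.png

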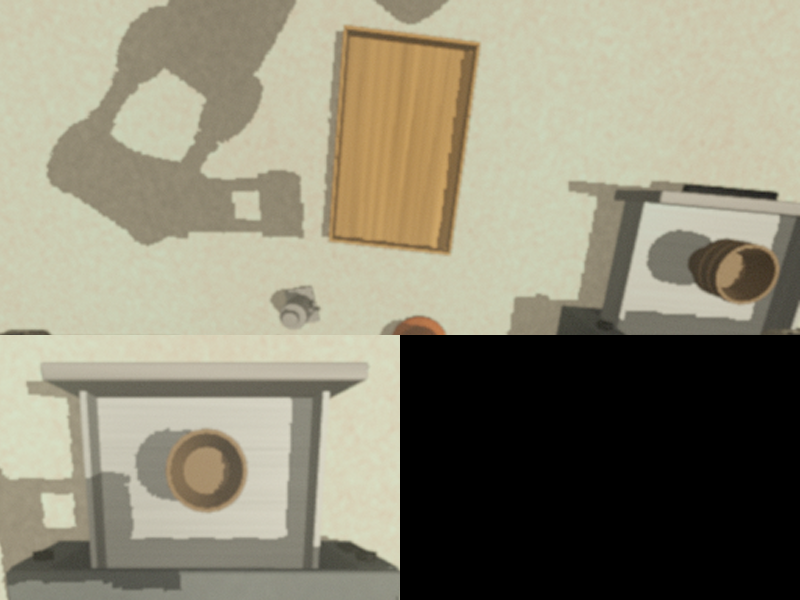

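```bash
python3 - <<'E'
from h import *
c=np.array([wray("tr",u,.028)[:2] for u in((345,26),(480,43),(450,254),(330,241))]);print(c)
r=cv2.minAreaRect((c*1000).astype(np.float32));print(r)
ctr=c.mean(0);d=(c[2]+c[3]-c[0]-c[1]);ty=np.arctan2(d[1],d[0]);print(ctr,ty)
X=np.array([np.cos(ty),np.sin(ty)])
my=wrap(1.41-np.pi/2)
pick(np.array([.3936,.3586]),np.pi/2+my,.026,"m1")
np.savez("tray.npz",ctr=ctr,ty=ty)
place(ctr-.045*X,np.pi+ty,.004+.026+.002)
m=np.array([.614,.338]);locate(m,"m","m2");print(arm.current_t())
E
```

```text
[[ 0.3277 -0.3697]
 [ 0.3429 -0.2338]
 [ 0.5576 -0.2584]
 [ 0.5429 -0.3939]]
((442.9298095703125, -313.83880615234375), (136.75387573242188, 216.69284057617188), 83.5759506225586)
[ 0.4428 -0.3139] -0.113259790166408
m1 width 0.05788831644885412 F 30.000194907188416
 lifted width 0.05787438701746334 t 48.5167
 down [ 0.3981 -0.3089  0.032 ] [-0.014  -0.1236 -1.3413]
m2 0.001502987818061594 [0.615  0.3391] (55.023399353027344, 54.92103958129883) 37.36500930786133 0.24659350363361038 2692.6777565702796
m2 0.10693189040658968 [0.6501 0.4387] (94.87274169921875, 92.86895751953125) 47.696136474609375 0.7993946728224688 6953.6247126227245
m2 0.3094962726618081 [0.5699 0.0317] (62.03010940551758, 68.3707046508789) 40.29840850830078 1.3400981331540196 3413.5664890924636
57.3333
```

```bash
python3 - <<'E'
from h import *
t=np.load("tray.npz");ctr,ty=t["ctr"],float(t["ty"]);X=np.array([np.cos(ty),np.sin(ty)])
pick(np.array([.615,.3391]),np.pi/2+.2466,.026,"m2")
place(ctr+.045*X,np.pi+ty,.004+.026+.002)
arm.goto([.55,-.31,.36],quat(np.pi)); wshot("tr2")
# view oven top: camera on the inner side, high and with tool retracted
for p in ([.77,.02,.36],[.75,.02,.33],[.74,0,.3],[.72,.02,.36]):
    if arm.inverse_kinematics(p,quat(np.pi)) is not None: arm.goto(p,quat(np.pi));wshot("ov");print(p);break
for o in ((.615,.339),): pass
a,b=cv2.imread("pics/ov.png")[:335],cv2.imread("pics/tr2.png")[:265]
cv2.imwrite("pics/cmb2.png",np.vstack([a,b])); print(arm.current_t())
E
```

```text
m2 width 0.057768895720235254 F 30.00010371208191
 lifted width 0.057571264608103925 t 61.6333
 down [ 0.4876 -0.3191  0.032 ] [ 0.2104  0.2808 -1.2694]
[0.75, 0.02, 0.33]
72.4167
```

View pics/cmb2.png

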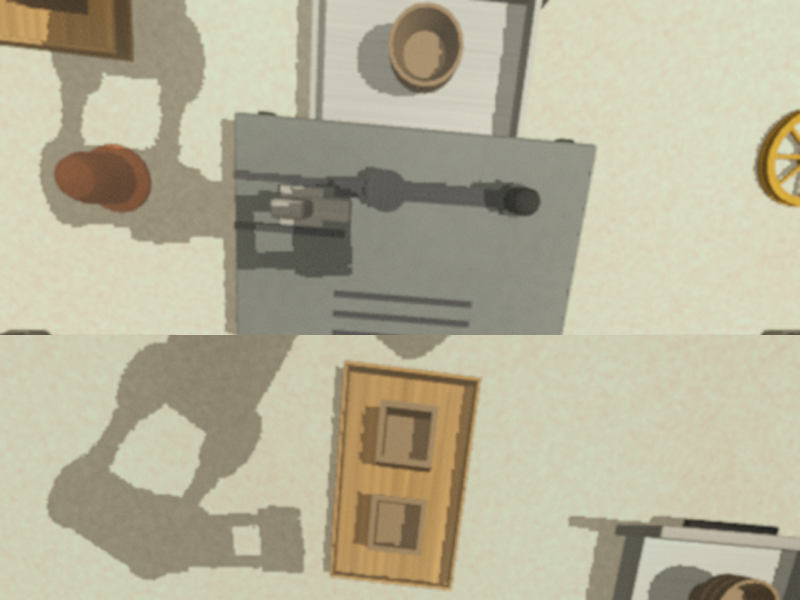

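```bash
python3 - <<'E'
from h import *
a,b=[wray("ov",u,.124)[:2] for u in((235,114),(596,146))]
print("front",a,b,(a+b)/2,np.linalg.norm(a-b),-np.arctan2(b[0]-a[0],b[1]-a[1]))
print("handle",wray("ov",(522,201),.179)[:2],"pivot",wray("ov",(386,190),.148)[:2],"catch",wray("ov",(291,208),.179)[:2])
cv2.imwrite("pics/c4.png",cv2.resize(cv2.imread("pics/ov.png")[150:290,230:420],None,fx=4,fy=4,interpolation=cv2.INTER_CUBIC))
E
```

```text
front [ 0.6278 -0.1136] [0.652  0.1704] [0.6399 0.0284] 0.2850300559528099 -0.08496838760373676
handle [0.6926 0.1   ] pivot [0.6853 0.0044] catch [ 0.697  -0.0606]
```

View pics/c4.png

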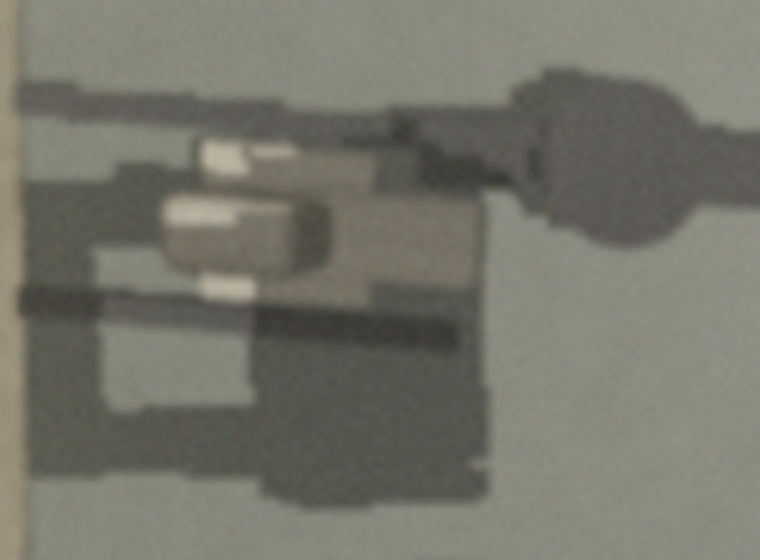

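```bash
cat >> h.py <<'E'
OY=-.085; U=np.array([np.cos(OY),np.sin(OY)]);V=np.array([-U[1],U[0]]);F=np.array([.6395,.0285])
def ov(s,l): return F+s*U+l*V
E
python3 - <<'E'
from h import *
y=np.pi+OY
arm.goto([*ov(-.20,0),.25],quat(y));arm.grasp();print("closed",arm.current_gripper_width())
arm.movel([*ov(-.20,0),.075],rate=.2)
f0=np.array(arm.current_ft_force())
arm.movel([*ov(-.045,0),.075],rate=.06)
s=-.045
while s<-.012:
    s+=.0015;arm.movel([*ov(s,0),.075],rate=.03)
    f=-(np.array(arm.current_ft_force())-f0)[:2]@U
    print(round(s,4),round(f,1),end=" | ")
    if f>14: break
arm.hold(.3);print(arm.current_ft_force()-f0,arm.current_t())
E
```

```text
closed 0.00023029762070214148
-0.0435 0.6 | -0.042 -0.2 | -0.0405 -0.2 | -0.039 1.0 | -0.0375 5.6 | -0.036 9.7 | -0.0345 10.7 | -0.033 7.5 | -0.0315 5.8 | -0.03 2.4 | -0.0285 -0.1 | -0.027 -0.9 | -0.0255 -0.5 | -0.024 0.6 | -0.0225 4.9 | -0.021 11.2 | -0.0195 16.2 | [-16.3559   0.2743  10.8428] 83.3833
```

```bash
python3 - <<'E'
from h import *
y=np.pi+OY
arm.movel([*ov(-.10,0),.075],rate=.15);arm.movel([*ov(-.10,0),.26],rate=.2);arm.release()
c=wray("ov",(287.7,209),.179)[:2];print("catch",c,(c-F)@U,(c-F)@V)
arm.goto([*c,.23],quat(y));arm.movel([*c,.158],rate=.1);arm.grasp()
f0=np.array(arm.current_ft_force());p0=np.array(arm.current_position());print("w",arm.current_gripper_width(),f0,p0)
for d in np.arange(.004,.0361,.002):
    arm.movel([*(c-d*V),.158],rate=.03)
    f=(np.array(arm.current_ft_force())-f0)[:2]@V
    print(round(d,4),round(f,1),round((np.array(arm.current_position())-p0)[:2]@V,4),end=" | ")
    if f>12 and d>.02: break
arm.release();arm.hold(.2);arm.movel([*(c-d*V),.25],rate=.15)
p=[.75,.02,.33];arm.goto(p,quat(np.pi));wshot("ov2");print(arm.current_t())
E
```

```text
catch [ 0.6977 -0.063 ] 0.06575491183592547 -0.08622530151142171
w 0.023669600037326016 [-0.8473 -4.547  -0.9182] [ 0.6977 -0.0637  0.1581]
0.004 4.8 -0.003 | 0.006 6.0 -0.005 | 0.008 6.9 -0.0074 | 0.01 5.8 -0.0095 | 0.012 5.6 -0.0116 | 0.014 5.4 -0.0136 | 0.016 5.3 -0.0155 | 0.018 6.0 -0.0175 | 0.02 6.0 -0.0195 | 0.022 6.0 -0.0215 | 0.024 5.2 -0.0235 | 0.026 5.6 -0.0255 | 0.028 5.2 -0.0275 | 0.03 6.1 -0.0295 | 0.032 9.8 -0.0302 | 0.034 14.2 -0.0304 | 96.4917
```

View pics/ov2.png

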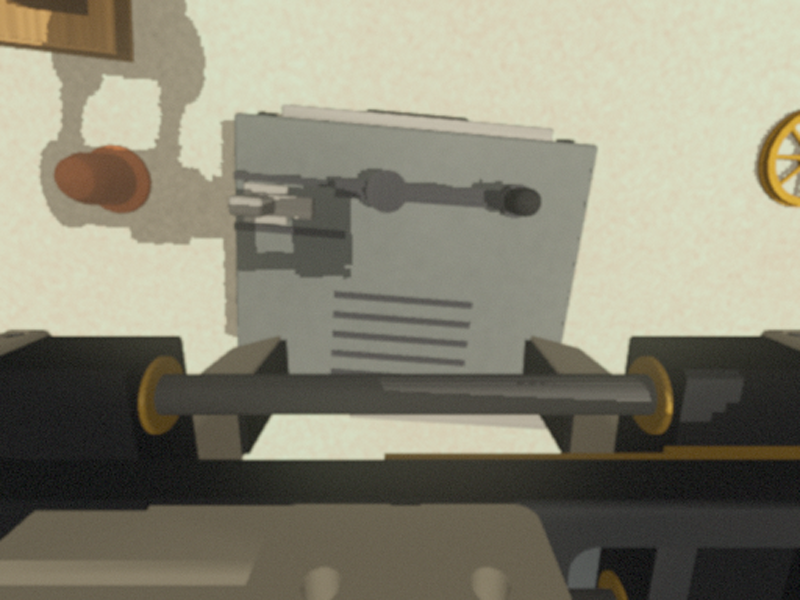

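```bash
python3 - <<'E'
from h import *
H=np.array([.6925,.1005]);P=H-.1*V
def pose(th,a): 
    T=-np.sin(th)*V-np.cos(th)*U
    return [*(P+.1*(np.cos(th)*V-np.sin(th)*U)+a*T),.152],quat(np.pi/2+OY+th),T
p,q,T=pose(0,0.);arm.goto([p[0],p[1],.25],q);arm.movel(p,rate=.15)
f0=np.array(arm.current_ft_force())
arm.movel(pose(0,.03)[0],rate=.08)
for th in np.arange(.05,1.56,.05):
    p,q,T=pose(th,.036);arm.movel(p,rate=.06,attitude=q)
    f=-(np.array(arm.current_ft_force())-f0)[:2]@T
    print(round(th,2),round(f,1),end=" | ")
    if th>1.35 and f>9 or f>20: break
arm.movel(pose(th,0)[0],rate=.1);p=np.array(arm.current_position());arm.movel([p[0],p[1],.26],rate=.2)
arm.goto([.45,.3,.3],quat(np.pi))
s=imaging.snapshot("scene");cv2.imwrite("pics/fin.png",cv2.resize(s["image"][120:340,90:400],None,fx=2.5,fy=2.5,interpolation=cv2.INTER_CUBIC));print(arm.current_t())
E
```

```text
0.05 1.1 | 0.1 0.9 | 0.15 1.6 | 0.2 1.3 | 0.25 1.0 | 0.3 0.5 | 0.35 0.8 | 0.4 1.2 | 0.45 0.6 | 0.5 0.1 | 0.55 0.6 | 0.6 1.7 | 0.65 1.4 | 0.7 1.2 | 0.75 0.7 | 0.8 0.6 | 0.85 1.3 | 0.9 0.8 | 0.95 2.8 | 1.0 1.4 | 1.05 2.0 | 1.1 0.8 | 1.15 1.0 | 1.2 0.5 | 1.25 1.8 | 1.3 0.8 | 1.35 1.2 | 1.4 0.9 | 1.45 14.8 | 109.15
```

View pics/fin.png

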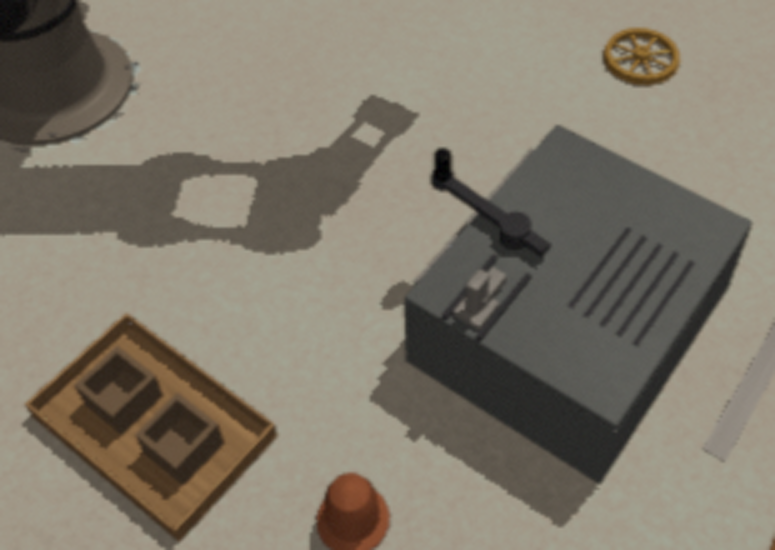

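The clamp arm is at the front, with the grip at about pixel (443,165). The catch is off, the drawer is home, both moulds stand in the tray, and the arm is clear.

```bash
python3 -c "
from plant import arm, imaging, job
arm.hold(.3);print(job.finish_job(),arm.current_t())"
```

```text
the job is handed in; nothing more can be done
the job is handed in; nothing more can be done
```

The job is handed in, though no verdict was reported: three crucibles are nested in the drawer, which is home, the catch is off, the clamp is at its front stop, and both moulds are in the tray.

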